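# Put both batteries of the packing table on charge

### The arm

A 6-joint arm with a two-finger parallel gripper is mounted at the origin on the work surface; the furniture and walls round the work are solid. World frame = base frame: x ahead of the robot, y to its left, z up, the work surface at z = 0. Lengths are in m, angles in rad, forces in N, time in s.
With the tool pointing down it reaches from about 0.375 to 0.975 m from the base axis. Payload 3.8 kg.
Tool frame: the origin (TCP) lies at the centre of the arm's flange, where the gripper is bolted on; the fingertips stand 173 mm ahead of it and the grasp point (between the pads) lies 155 mm ahead of it (bot.tip_reach is the distance from the TCP to the fingertips, in m); z points along the fingers, y is the line along which they close (so a half turn about z gives the same grasp; the last joint's range is limited). The gripper opens to 85 mm and grips with 20 to 120 N. Pads are 22 mm wide; open, the fingers measure 114 mm over their backs; the gripper's body (76 mm by 85 mm) begins 54 mm behind the grasp point. The pads swing forward as they close: fully open they stand 13 mm farther back than shut.
Start: joints at [-1.277, 0.264, 1.604, -0, 1.274, -0.037], TCP at [0.219, -0.638, 0.405] pointing down, gripper open.
Joint ranges: [-2.63, 2.63], [-0.94, 2.18], [0.31, 2.57], [-1.31, 4.45], [0, 2.66], [-2.55, 2.55]. Speed limits (rad/s): [2.57, 2.57, 3.14, 3.14, 3.14, 3.14].

### API

Orientations are given as a rotation vector (axis times angle).
In Python, from workcell import bot gives the robot as it stands.
- The arm moves only by the tool drive_tool, never from a script. Its arguments are lists of equal length, an entry for each row: "claw": the finger opening in mm, from 0 to 85.4; "slide": the shift along the world's x, y, z each as a share of 0.5 m, from -1 to 1, a list of three; "yaw": the turn about the world's z as a share of 180 degrees, from -1 to 1. A call has 1 to 8 rows; each row is the pose to reach, as a shift and turn from the pose commanded when the call began, turning the shorter way round; what a row does not reach only later rows make up. A row lasts 1/12 s, in which the tool goes at most 41.7 mm and 7.16 degrees, less where a joint would pass 70% of its speed; a pose out of reach is approached as far as the arm can. A call with a number of a shift or a turn outside -1 to 1 is refused whole. A call with a gripper value outside its range is refused whole. The fingers move at their own pace and stop on an object; "newtons" is the grip in N (left out, the last holds). Time passes only in rows, so rows that repeat a pose let the fingers close. It gives the time, the measured TCP pose, the force, the opening and the grip force at its end, in the units of the state.
- bot.read_state(): the state, without advancing time (a new reading comes with each control period).
- bot.read_camera(name): name is "side" or "top"; returns a dict with "color" (480x640x3 uint8, red, green, blue), "depth" (480x640 float32, m along the optical axis (not along the pixel's ray), 0 where there is no reading), "mtx" (3x3 intrinsics, pixels), "eye" and "rotation" of the camera in the world. Camera axes: x right, y up, looking along -z (the intrinsics and any distortion apply to the point x, -y, -z); pixel columns grow to the right and rows downward; lengths in m; the calibration is good to about 2 mm. A picture is of the moment at which its call begins.
- bot.finish_job(): hands the job in; it is judged then, once.
The state is a dict: "time": time; "q": joint angles; "joint_vel": joint speeds; "joint_torque": joint torques, N m; "tool_pos": TCP position; "tcp_rot": TCP orientation; "wrist_force": force on the tool from outside, world axes, zero at the start; "torque": the same for the moment, N m; "width": opening from 0.0 (shut) to 1.0 (fully open); "grip_force": force on a finger pad.
Only numpy, scipy, OpenCV 4.12 (cv2) and the standard library are available. Lean on these libraries where they do the work, as an engineer would, in place of code of your own. Each camera call takes 0.05 s, during which the arm holds its last target. There are 200 camera calls.

### The job

Put both battery packs on charge: slide the flanged pack, low nose first, into the lipped channel of the charger and push it fully home against the end stop so that the sprung detent snaps into its foot and holds it; and set the slim pack upright and fully down in the pocket of the tray that matches its shape. Let go of both and leave the two parcels where they lie.

Things in the scene. Friction and masses are not known exactly. Their poses are not given: they have to be found in the camera images.
- slide_pack: Flanged battery pack, loose, black on a grey foot, about 0.4 kg, upright. Origin: centre of the underside; x runs to the low nose. Foot 96 (x) x 74 (y) x 9 mm, with flanges 10 mm past the body on both sides and a detent notch below (x +3 to +33). Body to grip: x -48 to +24, 54 mm wide (y), top z 71 mm. Low nose: x +24 to +48, 48 mm wide, top z 40 mm.
- pack_nose (a point): Middle of the low nose's top of the flanged pack (pack x +36 mm, z 40 mm).
- slim_pack: Slim battery pack, loose, black block 74 (x) x 38 (y) x 72 mm high, about 0.25 kg. Origin: centre of the underside. It starts upright on the table and is the same either way round.
- charger: Grey charger, fixed, 250 (x) x 124 (y) mm, origin at the underside's centre. Bed top z 32 mm, bare from x -125 to -36; flared mouth x -36 to +3; lipped channel x +3 to +95 (78 mm wide inside, 2 mm play per side and above the foot; lips end 18 mm over the bed, 60 mm apart); end stop face at x +95, 40 mm over the bed. Lay the flanged pack on the bare bed and push to +x.
- rail_mouth (a point): Point on the bed's top on the channel's centre line, at the start of the flared mouth (charger x -35 mm); x is the push direction, z up.
- rail_home (a point): Point on the bed's top where the flanged pack's origin is when it is home against the end stop (charger x +47 mm); x is the push direction, z up. Pushing in takes 2 to 10 N.
- detent (a joint): Sprung steel roller in the bed on the channel's centre line, 18 mm beyond rail_home: 0 = up, standing 5 mm over the bed; 0.003 to 0.005 m = pressed down by a pack riding over it; it snaps back to 0 when the pack is home and its notch is over it.
- pocket_tray: Grey charging tray, fixed, 104 (x) x 136 (y) x 35 mm high, origin at the centre of its underside. Two pockets 25 mm deep with chamfered mouths: a long one (78 x 42 mm) and a square one (56 x 56 mm).
- long_pocket (a point): Centre of the floor of the long pocket (10 mm over the tray's underside); x along its 78 mm length, z up. The slim pack fits here with 2 mm play on each side.
- square_pocket (a point): Centre of the floor of the square pocket; stays empty.
- small_parcel: Bystander: cardboard parcel 55 x 76 x 30 mm, origin at the centre of its underside.
- flat_parcel: Bystander: flat cardboard parcel 90 x 122 x 32 mm, origin at the centre of its underside.
There are look-alikes about, which are no part of the job. Leave any orange look-alike of the slim_pack alone.

How it is judged:
At the end, for the whole second after the job is handed in: Flanged pack upright in the channel, flat on the bed, within -4/+3 mm along and 4 mm across of rail_home, nose to the stop, detent up (under 1.2 mm); slim pack upright in the long pocket, within 5 mm of its centre, in line (0.12 rad), down on the floor (4 mm); both released and at rest (x of slide_pack in the frame of rail_home between -0.004 and 0.003 m and y of slide_pack in the frame of rail_home between -0.004 and 0.004 m and z of slide_pack in the frame of rail_home between -0.003 and 0.004 m and angle between the x axis of slide_pack and the x axis of rail_home, either way round below 0.07 rad and x of pack_nose in the frame of rail_home above 0.02 m and angle between each of slide_pack, slim_pack's own z axis and vertical below 0.06 rad and value of joint detent below 0.0012 m and x of slim_pack in the frame of long_pocket between -0.005 and 0.005 m and y of slim_pack in the frame of long_pocket between -0.005 and 0.005 m and z of slim_pack in the frame of long_pocket between -0.003 and 0.004 m and angle between the x axis of slim_pack and the x axis of long_pocket, either way round below 0.12 rad and linear speed of each of slide_pack, slim_pack below 0.02 m/s); the robot touches nothing.
It fails at once if a parcel was moved by more than 30 mm (distance of any of small_parcel, flat_parcel from where it was at the start of the episode above 0.03 m).
It also fails if it takes over 72 s, if anything falls off the work surface, if the arm or the gripper's body presses on something with over 40 N, if the wrist force passes 120 N, or if a joint passes its speed limit or range.

## Working session

There is one attempt and no reset: what is moved stays moved. The work goes in short steps, Python scripts to look and compute and a tool call to move; the robot and the scene stay as the last step left them, time stands still between calls to the robot, and variables do not carry over. Pictures are saved under pics/ and viewed, at most 10 in all, crops included, and the job is handed in when it is done.

Besides the shell and the picture viewer there is one more tool, called as name(argument=value, ...) on one line, values as JSON. drive_tool: Moves the arm, as the interface text tells. Shift numbers are shares of 0.5 m and turn numbers shares of 180 degrees, none past 1 either way. Its arguments: {"type":"object","properties":{"claw":{"type":"array","items":{"type":"number"}},"slide":{"type":"array","items":{"type":"array","items":{"type":"number"}}},"yaw":{"type":"array","items":{"type":"number"}},"newtons":{"type":"number"}},"required":["claw","slide","yaw"]}

```bash
mkdir -p pics; cat > h.py <<'E'
import numpy as np, cv2
from workcell import bot
def cam(n,save=None):
    c=bot.read_camera(n)
    np.savez(f'/tmp/{n}.npz',**c)
    if save: cv2.imwrite(f'pics/{save}.png',c['color'][:,:,::-1])
    return c
def load(n): return dict(np.load(f'/tmp/{n}.npz'))
def world(c):
    K=c['mtx'];h,w=c['depth'].shape
    u,v=np.meshgrid(np.arange(w),np.arange(h))
    d=c['depth']
    P=np.stack([(u-K[0,2])/K[0,0]*d,-(v-K[1,2])/K[1,1]*d,-d],-1)
    R=np.array(c['rotation'])
    if R.shape!=(3,3): R=cv2.Rodrigues(R)[0]
    W=P@R.T+c['eye']; W[d==0]=np.nan
    return W
def ray(c,uv,z):
    K=c['mtx'];R=np.array(c['rotation'])
    if R.shape!=(3,3): R=cv2.Rodrigues(R)[0]
    uv=np.atleast_2d(uv).astype(float)
    d=np.stack([(uv[:,0]-K[0,2])/K[0,0],-(uv[:,1]-K[1,2])/K[1,1],-np.ones(len(uv))],-1)@R.T
    return c['eye']+d*((z-c['eye'][2])/d[:,2])[:,None]
E
python3 - <<'E'
from h import *
for n in('top','side'):
    c=cam(n,n+'0'); print(n,c['eye'],np.array(c['rotation']).round(3).tolist(),c['mtx'].tolist(),[k for k in c])
    W=world(c); print(np.nanmin(W.reshape(-1,3),0),np.nanmax(W.reshape(-1,3),0))
print(bot.read_state())
E
```

```text
top [ 0.23316675 -0.05430413  1.60609944] [0.095, -0.116, -1.588] [[577.3013773520317, 0.0, 319.62745688100836], [0.0, 577.3013773520317, 234.35832275038186], [0.0, 0.0, 1.0]] ['color', 'depth', 'mtx', 'eye', 'rotation']
[-0.45793816 -1.48291849 -0.82969594] [0.96421571 1.0668601  0.80759872]
side [0.38506476 0.97932763 0.58284725] [0.026, -1.631, -2.594] [[440.8909332819004, 0.0, 316.3471414776756], [0.0, 440.8909332819004, 249.54642459125532], [0.0, 0.0, 1.0]] ['color', 'depth', 'mtx', 'eye', 'rotation']
[-1.68481735 -2.15620292 -0.81168755] [0.96269815 0.50584606 0.82892966]
{'time': 0.1, 'q': array([-1.27688555e+00,  2.64706805e-01,  1.60524888e+00,  1.40586408e-05,
        1.27367166e+00, -3.68946781e-02]), 'joint_vel': array([ 1.02712048e-03, -1.57224258e-03, -2.39733548e-03,  1.31030188e-03,
       -3.98642369e-05,  1.64366654e-03]), 'joint_torque': array([ 4.71701151e-04, -5.16707897e+01, -3.68588233e+01,  3.51157576e-05,
        6.28500769e-03, -5.57752014e-05]), 'tool_pos': array([ 0.21915938, -0.63811078,  0.40346043]), 'tcp_rot': array([-3.09672557e+00, -5.16922966e-01,  3.88407930e-04]), 'wrist_force': array([-0.78329964,  0.09555446,  0.29402331]), 'torque': array([-0.03314851,  0.02066396, -0.04047195]), 'grip_force': 0.0, 'width': 0.9988144382884415}
```

View pics/top0.png

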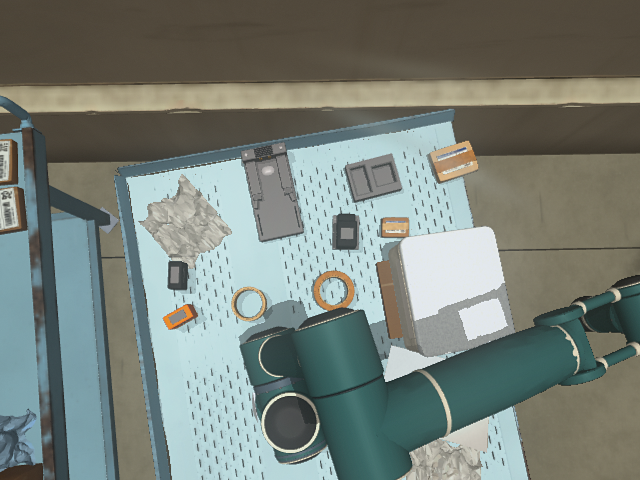

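View pics/side0.png

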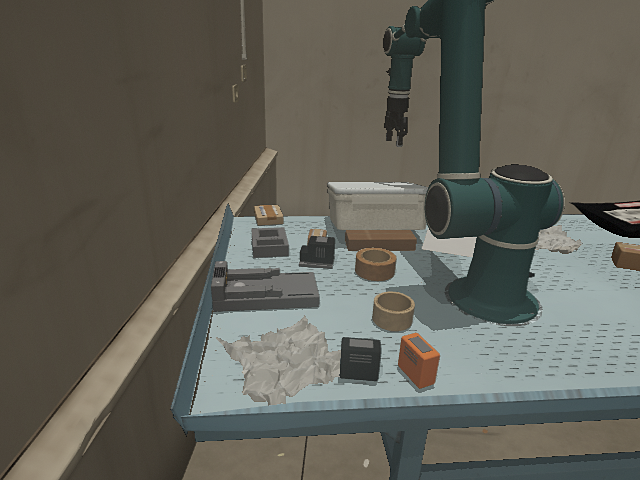

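The top view shows the charger at (272,190) with its stop at (264,150). The tray is at (374,177), with the long pocket probably the left or right of its two. The black candidates are (346,231) and (178,275), and the orange look-alike is at (180,317). Next is an enlarged crop to confirm, plus measurements.

```bash
python3 - <<'E'
from h import *
c=load('top');im=c['color'][:,:,::-1]
a=cv2.resize(im[135:245,235:415],None,fx=4.4,fy=4.4,interpolation=cv2.INTER_CUBIC)[:, :792]
b=cv2.resize(im[255:330,155:205],None,fx=3,fy=3)
a=a[:484]; o=np.zeros((600,792,3),np.uint8); o[:484]=a[:484]
s=load('side')['color'][:,:,::-1]
cc=cv2.resize(s[330:390,330:450],None,fx=1.9,fy=1.9); o[486:486+cc.shape[0],:cc.shape[1]]=cc
cc=cv2.resize(s[215:275,245:345],None,fx=1.9,fy=1.9); o[486:486+cc.shape[0],240:240+cc.shape[1]]=cc
b=cv2.resize(im[255:330,155:205],None,fx=1.5,fy=1.5);o[486:486+b.shape[0],500:500+b.shape[1]]=b
cv2.imwrite('pics/crop.png',o)
W=world(c);print('table z',np.nanmedian(W[180:200,320:340,2]))
z=W[...,2]; x=W[...,0];y=W[...,1]
m=(z>0.02)&(z<0.3)&(x>0.3)&(x<1.)&(abs(y)<.5)
n,l,st,ce=cv2.connectedComponentsWithStats(m.astype(np.uint8))
for i in range(1,n):
    if st[i,4]<60: continue
    k=l==i; zt=np.percentile(z[k],90); t=k&(abs(z-zt)<.006)
    r=cv2.minAreaRect(W[t][:,:2].astype(np.float32)*1000)
    print(i,ce[i].round(),st[i,4],'z90 %.3f'%zt,'rect',np.round(r[0]),np.round(r[1]),round(r[2],1), np.median(c['color'][t],0))
E
```

```text
table z 0.00020192991542999916
1 [286.  34.] 19125 z90 0.278 rect [957.  -0.] [999.   9.] 89.9 [81. 73. 60.]
10 [281. 171.] 6834 z90 0.056 rect [628.  -8.] [183. 945.] 9.3 [107. 126. 129.]
12 [451. 161.] 1178 z90 0.037 rect [ 647. -455.] [ 89. 117.] 16.9 [182. 162. 127.]
13 [374. 177.] 1110 z90 0.040 rect [ 605. -229.] [105. 137.] 13.9 [134. 133. 131.]
14 [126. 237.] 1119 z90 0.052 rect [455. 453.] [313.  17.] 9.1 [120. 147. 157.]
15 [178. 197.] 542 z90 0.042 rect [573. 314.] [27. 87.] 59.2 [161. 160. 150.]
34 [346. 232.] 697 z90 0.075 rect [ 441. -149.] [51. 69.] 88.7 [71. 78. 78.]
39 [432. 256.] 5631 z90 0.178 rect [ 360. -320.] [120.  95.] 4.8 [227. 233. 237.]
87 [177. 275.] 517 z90 0.077 rect [340. 309.] [38. 72.] 88.8 [75. 81. 82.]
89 [333. 278.] 311 z90 0.053 rect [ 322. -111.] [ 42. 105.] 0.6 [191. 137.  85.]
```

View pics/crop.png

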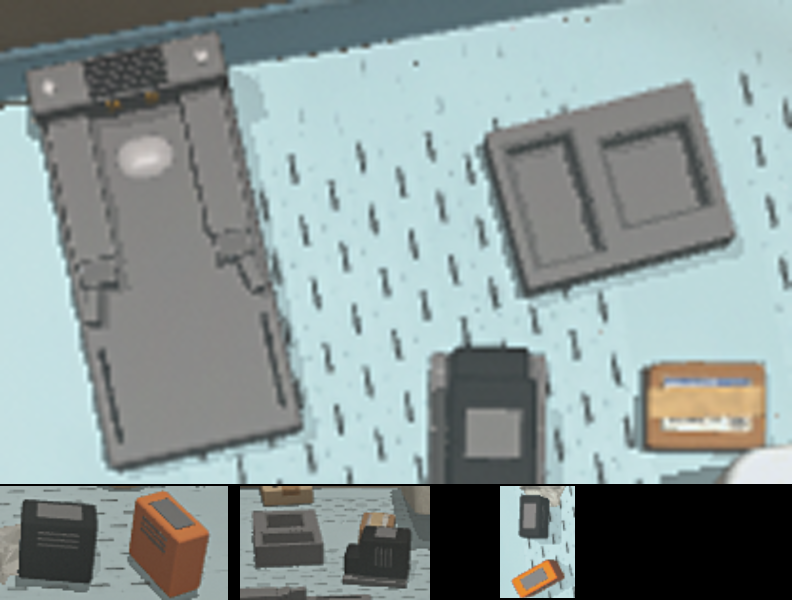

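The crop confirms the targets. The flanged pack (346,231) has side flanges and its low nose towards +x (image up). The slim pack is the plain black block at (178,275), not the orange one at (180,317). The long pocket is the tray's left one, around (361,180). Now the precise measurement.

```bash
cat > m.py <<'E'
from h import *
from scipy.spatial.transform import Rotation as Ro
c=load('top');W=world(c);col=c['color'].astype(int)
def band(box,lo,hi,extra=None):
    u0,u1,v0,v1=box;m=np.zeros(W.shape[:2],bool);m[v0:v1,u0:u1]=1
    m&=(W[...,2]>lo)&(W[...,2]<hi)
    if extra is not None:m&=extra
    return m
def rect(m,z):
    v,u=np.nonzero(m);P=ray(c,np.stack([u,v],1),z)[:,:2]*1000
    return P,cv2.minAreaRect(P.astype(np.float32))
grey=(abs(col[...,0]-col[...,2])<12)
if __name__=='__main__':
    b=(235,310,140,245)
    for nm,box,lo,hi,z in [('charger all',b,.02,.09,.032),('bed',b,.028,.042,.032),('lips',b,.046,.06,.050),('stop',b,.066,.09,.072),
      ('tray',(340,405,150,205),.03,.05,.035),('pack top',(325,365,205,255),.066,.09,.071),('pack nose',(325,365,205,255),.033,.055,.040),
      ('foot+',(325,365,205,255),.005,.09,.009),('slim',(160,195,255,295),.066,.09,.072)]:
        m=band(box,lo,hi,grey if 'pack' not in nm and nm not in('slim','foot+') else None)
        P,r=rect(m,z);print(nm,m.sum(),np.round(r[0],1),np.round(r[1],1),round(r[2],1),'mean',P.mean(0).round(1),'zmed',np.median(W[m][:,2]).round(4))
    m=band((340,405,150,205),.0,.022,None)
    m&=cv2.erode((cv2.morphologyEx(band((340,405,150,205),.025,.05).astype(np.uint8),cv2.MORPH_CLOSE,np.ones((41,41)))),np.ones((3,3)))>0
    n,l,st,ce=cv2.connectedComponentsWithStats(m.astype(np.uint8))
    for i in range(1,n):
        if st[i,4]>20:
            P,r=rect(l==i,.010);print('pocket',ce[i].round(),st[i,4],np.round(r[0],1),np.round(r[1],1),round(r[2],1))
    s=bot.read_state();R=Ro.from_rotvec(s['tcp_rot']).as_matrix();print(R.round(3).tolist())
E
python3 m.py
python3 - <<'E'
from m import *
b=band((225,310,120,245),.0,.2)
z=(W[...,2]*1000)
for v in range(140,246,4): print(v,[int(a) if a==a else -1 for a in z[v,236:310:3]])
E
```

```text
charger all 4080 [569.4  54.1] [264.2 126.3] 10.9 mean [568.4  53. ] zmed 0.0347
bed 2394 [569.9  52.9] [263.  123.7] 10.9 mean [536.3  46.2] zmed 0.0329
lips 732 [610.8  60.8] [167.3 121.3] 12.0 mean [604.   60.2] zmed 0.0505
stop 451 [670.7  73. ] [ 32.2 122.3] 11.5 mean [671.9  73.2] zmed 0.0721
tray 943 [ 604.4 -229.2] [105.1 137.3] 13.5 mean [ 604.4 -233.3] zmed 0.0353
pack top 491 [ 441.3 -148.7] [51.2 68. ] 88.6 mean [ 441.2 -148.9] zmed 0.0717
pack nose 146 [ 452.6 -146.6] [49.4 94.5] 88.4 mean [ 476.2 -145.9] zmed 0.0402
foot+ 1022 [ 461.1 -147. ] [109.4 138.5] 88.2 mean [ 455.5 -149.6] zmed 0.0639
slim 393 [340.1 308.9] [72.4 37.1] 0.7 mean [340.6 309.5] zmed 0.0723
pocket [383. 174.] 359 [ 617.3 -260.6] [55.2 54.7] 13.2
pocket [360. 180.] 385 [ 599.5 -195.3] [81.  41.4] 13.2
[[0.946, 0.325, -0.001], [0.325, -0.946, 0.002], [0.0, -0.002, -1.0]]
140 [-517, -520, -514, -516, -517, -525, -524, -530, -528, -520, -532, -531, 44, 50, 54, 51, 57, 48, 48, -1, 43, 34, 35, 35, 31]
144 [-575, -578, -581, -561, 45, 53, 45, 49, 54, 52, 57, 47, 46, 68, 73, 78, 70, 38, 31, 26, 21, 15, 22,
[... 1768 characters left out ...]
, 30, -1, 34, 33, 0, 6, 1]
220 [-1, 2, 0, 0, 2, -4, 0, 32, 27, 32, 37, 33, 30, 30, 29, 29, 33, 31, 28, 32, 33, 29, 1, -2, -1]
224 [1, 0, -2, -1, -3, 1, 0, 28, 32, 35, 30, 35, 29, 34, 35, 41, 40, 32, 31, 28, 34, 31, -17, 5, -3]
228 [-5, -5, 1, 0, 7, 0, -1, 24, 34, 33, 31, 29, 28, 30, 26, 32, 34, 30, 32, 28, 33, 31, 29, 0, 0]
232 [3, 6, -3, 0, 5, 0, -1, 0, 31, 29, 36, 32, 32, 33, 32, 41, 35, 31, 29, 30, 31, 30, 34, 5, 5]
236 [1, 0, 0, 0, -1, 3, -3, -1, 35, 31, 28, 38, 35, 32, 25, 32, 33, 4, 2, 6, -21, 1, -3, 0, 4]
240 [0, 2, 0, 4, 1, -6, -2, -2, 27, 31, 30, 14, 2, 0, 6, 2, 10, -9, 1, 5, 4, -2, -7, -10, -2]
244 [-1, 7, 0, -7, 6, 2, -2, -2, 0, 1, 0, 4, -1, 2, 2, 2, -4, 4, -12, 6, 2, 1, 4, 1, -3]
```

```bash
cat > edge.py <<'E'
from m import *
g=cv2.GaussianBlur(c['color'],(0,0),.7).mean(2)
def cross(v,u0,u1,th):
    r=g[v];us=range(u0,u1,1 if u1>u0 else -1)
    for a in us:
        b=a+(1 if u1>u0 else -1)
        if r[a]>=th>r[b]: return a+(b-a)*(r[a]-th)/(r[a]-r[b])
def fit(P):
    v=cv2.fitLine(P[:,:2].astype(np.float32)*1000,cv2.DIST_HUBER,0,.01,.01).ravel()
    if v[0]<0:v[:2]*=-1
    return v,np.degrees(np.arctan2(v[1],v[0]))
if __name__=='__main__':
    print('levels',g[210,225:270:4].round(),g[220,285:312:3].round())
    th=165
    L=[(cross(v,238,275,th),v,.05 if v<205 else .032) for v in range(162,234)]
    Rr=[(cross(v,315,270,th),v,0.) for v in range(185,230)]
    for nm,X in(('L',L),('R',Rr)):
        P=np.array([ray(c,(u,v),z)[0] for u,v,z in X if u]);v,a=fit(P)
        print(nm,len(P),'angle',a.round(2),'y at x=.45/.56/.65',[(v[3]+(X0-v[2])*v[1]/v[0]).round(1) for X0 in(450,560,650)])
    # near end edge (columns), bottom at z=0.032 top edge (camera sees x- face too -> z=0)
    E_=[]
    gT=g.T.copy()
    for u in range(266,298):
        col_=g[:,u]
        for v in range(250,225,-1):
            if col_[v]>=th>col_[v-1]: E_.append((u,v-(col_[v]-th)/(col_[v]-col_[v-1])));break
    P=ray(c,np.array(E_),0.0);v,a=fit(P);print('near end',a,v[2:], 'at z.032',fit(ray(c,np.array(E_),.032))[0])
E
python3 edge.py
```

```text
levels [216. 216. 215. 215. 215. 215. 215. 145. 132. 138. 137. 137.] [139. 138. 138. 138. 106. 129. 184. 213. 203.]
L 72 angle 10.87 y at x=.45/.56/.65 [np.float32(93.6), np.float32(114.8), np.float32(132.0)]
R 45 angle -1.82 y at x=.45/.56/.65 [np.float32(-33.2), np.float32(-36.7), np.float32(-39.5)]
near end -79.04116 [438.5833   40.57977] at z.032 [ 1.9010362e-01 -9.8176402e-01  4.3449057e+02  3.8689301e+01]
```

```bash
python3 - <<'E'
from edge import *
box=(340,405,150,205)
D=cv2.medianBlur(np.nan_to_num(W[...,2]).astype(np.float32),3)
hi=band(box,.026,.05); hull=np.zeros(hi.shape,np.uint8)
p=cv2.findNonZero(hi.astype(np.uint8)); cv2.fillConvexPoly(hull,cv2.convexHull(p),1); hull=cv2.erode(hull,np.ones((5,5)))
m=(D<.028)&(hull>0)
n,l,st,ce=cv2.connectedComponentsWithStats(m.astype(np.uint8))
for i in range(1,n):
    if st[i,4]>40:
        P,r=rect(l==i,.035);print(st[i,4],np.round(r[0],1),np.round(r[1],1),round(r[2],1),'mean',P.mean(0))
# nose front edge and foot side edges of the pack; table bright
for u in (338,342,346,350):
    col_=g[:,u]
    for v in range(200,225):
        if col_[v]>=150>col_[v+1]:
            vv=v+(col_[v]-150)/(col_[v]-col_[v+1]);print(u,'nose front z.04/z.009',ray(c,(u,vv),.04)[0][:2].round(4),ray(c,(u,vv),.009)[0][:2].round(4));break
# slim check by side camera
s=load('side');Ws=world(s)
for nm,bx,lo,hi in(('slim',(335,385,330,385),.03,.068),('pack',(295,340,225,270),.045,.068)):
    mm=np.zeros(Ws.shape[:2],bool);mm[bx[2]:bx[3],bx[0]:bx[1]]=1;mm&=(Ws[...,2]>lo)&(Ws[...,2]<hi)
    Q=Ws[mm];Q=Q[(abs(Q[:,1]-np.median(Q[:,1]))<.012)];print(nm,len(Q),'x',np.percentile(Q[:,0],[2,50,98]).round(4),'y face',np.percentile(Q[:,1],[10,50,90]).round(4),'slope',np.polyfit(Q[:,0],Q[:,1],1).round(3))
E
```

```text
379 [ 612.4 -257.5] [57.  55.5] 14.5 mean [ 611.20240534 -257.40768631]
404 [ 595.8 -194.1] [77.8 43.8] 14.5 mean [ 595.79663017 -193.07533691]
338 nose front z.04/z.009 [ 0.501  -0.1286] [ 0.5063 -0.1301]
342 nose front z.04/z.009 [ 0.5037 -0.1397] [ 0.509  -0.1414]
346 nose front z.04/z.009 [ 0.5024 -0.1507] [ 0.5077 -0.1526]
350 nose front z.04/z.009 [ 0.5018 -0.1617] [ 0.5071 -0.1638]
slim 654 x [0.3033 0.3387 0.3739] y face [0.3292 0.3307 0.3323] slope [-0.018  0.337]
pack 194 x [0.407  0.4405 0.4767] y face [-0.1239 -0.1206 -0.1175] slope [-0.042 -0.102]
```

drive_tool(claw=[85,85,85,85,85,85,85,85], slide=[[0.444,0.979,0],[0.444,0.979,0],[0.444,0.979,0],[0.444,0.979,0],[0.444,0.979,0],[0.444,0.979,0],[0.444,0.979,0],[0.444,0.979,0]], yaw=[-0.113,-0.113,-0.113,-0.113,-0.113,-0.113,-0.113,-0.113])

```text
time: 0.77
tool_pos: [0.357, -0.3328, 0.4042]
tcp_rot: [-3.141, 0.039, 0.0]
wrist_force: [0.9, 0.5, -0.0]
width: 0.994
grip_force: 0.0
```

drive_tool(claw=[85,85,85,85,85,85,85,85], slide=[[0.169,0.369,0],[0.169,0.369,0],[0.169,0.369,0],[0.169,0.369,0],[0.169,0.369,0],[0.169,0.369,0],[0.169,0.369,-0.15],[0.169,0.369,-0.2]], yaw=[0,0,0,0,0,0,0,0])

```text
time: 1.43
tool_pos: [0.4433, -0.1501, 0.3236]
tcp_rot: [3.138, -0.034, 0.012]
wrist_force: [0.3, -0.4, -0.5]
width: 0.997
grip_force: 0.0
```

drive_tool(claw=[85,85,85,85,85], slide=[[0,0,-0.08],[0,0,-0.12],[0,0,-0.12],[0,0,-0.12],[0,0,-0.12]], yaw=[0,0,0,0,0])

```text
time: 1.85
tool_pos: [0.4422, -0.1509, 0.2628]
tcp_rot: [3.141, -0.038, 0.003]
wrist_force: [1.1, 0.1, 0.1]
width: 0.996
grip_force: 0.0
```

```bash
python3 - <<'E'
from h import *
print(bot.read_state()['tool_pos']); cam('side','side1')
E
```

```text
[ 0.44220268 -0.15093912  0.2628219 ]
```

drive_tool(claw=[85,85,85,85,70,50,50,50], slide=[[-0.002,0.005,-0.06],[-0.002,0.005,-0.126],[-0.002,0.005,-0.126],[-0.002,0.005,-0.126],[-0.002,0.005,-0.126],[-0.002,0.005,-0.126],[-0.002,0.005,-0.126],[-0.002,0.005,-0.126]], yaw=[0,0,0,0,0,0,0,0], newtons=60)

```text
time: 2.57
tool_pos: [0.442, -0.1484, 0.201]
tcp_rot: [3.14, -0.039, 0.007]
wrist_force: [0.1, -0.1, 7.8]
width: 0.627
grip_force: 65.0
```

drive_tool(claw=[45,45,45,45], slide=[[0,0,0],[0,0,0],[0,0,0],[0,0,0]], yaw=[0,0,0,0], newtons=60)

```text
time: 2.9
tool_pos: [0.442, -0.1484, 0.201]
tcp_rot: [3.14, -0.039, 0.007]
wrist_force: [-0.8, -0.0, 7.3]
width: 0.626
grip_force: 65.0
```

drive_tool(claw=[45,45,45,45,45,45,45,45], slide=[[0,0,0.08],[0,0,0.16],[0.062,0.367,0.16],[0.062,0.367,0.16],[0.062,0.367,0.16],[0.062,0.367,0.16],[0.062,0.367,0.16],[0.062,0.367,0.16]], yaw=[0,0,0.068,0.068,0.068,0.068,0.068,0.068])

```text
time: 3.57
tool_pos: [0.4715, 0.0391, 0.2789]
tcp_rot: [-3.125, -0.303, -0.002]
wrist_force: [0.4, 1.1, -4.5]
width: 0.622
grip_force: 66.9
```

drive_tool(claw=[45,45,45], slide=[[0,0,0],[0,0,0],[0,0,0]], yaw=[0,0,0])

```text
time: 3.82
tool_pos: [0.471, 0.0348, 0.2783]
tcp_rot: [3.127, 0.296, -0.001]
wrist_force: [0.1, -0.0, -4.7]
width: 0.624
grip_force: 66.9
```

```bash
python3 - <<'E'
from h import *
s=bot.read_state();print(s['tool_pos'],s['wrist_force'],s['tcp_rot'],s['width']); cam('side','side2');cam('top','top2')
a=cv2.imread('pics/side2.png')[140:330,180:420];cv2.imwrite('pics/side2c.png',cv2.resize(a,None,fx=3,fy=3))
E
```

```text
[0.47104972 0.03483076 0.27826503] [ 0.14766425 -0.03642592 -4.69174899] [ 3.12730384e+00  2.95624855e-01 -8.35747408e-04] 0.6237992398240159
```

View pics/side2c.png

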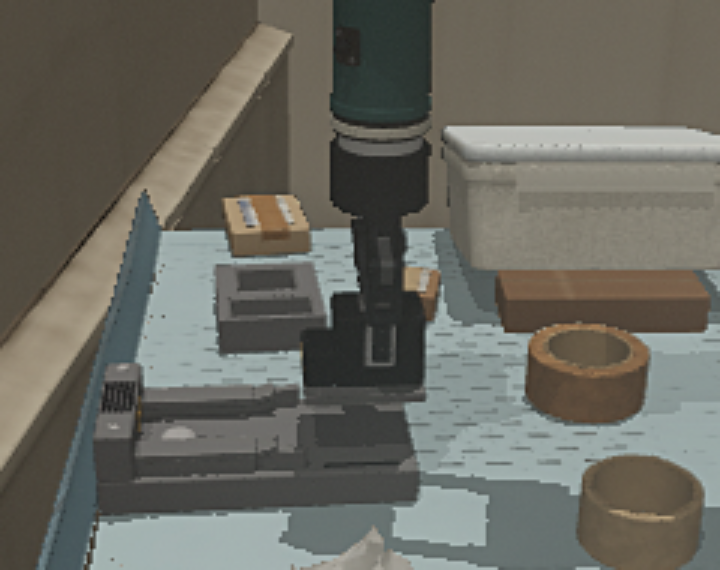

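The side crop shows the pack held upright at (365,345), nose towards the stop, and over the bare bed. Next I lower it.

drive_tool(claw=[45,45,45,45,45], slide=[[0,0,-0.04],[0,0,-0.075],[0,0,-0.085],[0,0,-0.089],[0,0,-0.089]], yaw=[0.0005,0.0005,0.0005,0.0005,0.0005])

```text
time: 4.33
tool_pos: [0.4713, 0.035, 0.2339]
tcp_rot: [3.127, 0.298, -0.001]
wrist_force: [0.0, -0.1, -4.1]
width: 0.628
grip_force: 66.9
```

drive_tool(claw=[45,45], slide=[[0,0,-0.001],[0,0,-0.001]], yaw=[0,0])

```text
time: 4.5
tool_pos: [0.4718, 0.0354, 0.2338]
tcp_rot: [3.127, 0.299, 0.002]
wrist_force: [-0.4, 0.5, -3.7]
width: 0.623
grip_force: 66.9
```

drive_tool(claw=[45,45,45], slide=[[0,0,-0.002],[0,0,-0.002],[0,0,-0.002]], yaw=[0,0,0])

```text
time: 4.75
tool_pos: [0.4718, 0.0356, 0.2331]
tcp_rot: [3.127, 0.299, 0.002]
wrist_force: [-1.9, -1.5, 1.8]
width: 0.632
grip_force: 67.3
```

drive_tool(claw=[45,45,45], slide=[[0,0,-0.002],[0,0,-0.002],[0,0,-0.002]], yaw=[0,0,0])

```text
time: 5.0
tool_pos: [0.4718, 0.0356, 0.2331]
tcp_rot: [3.127, 0.299, 0.001]
wrist_force: [-7.2, -1.9, 10.4]
width: 0.626
grip_force: 68.6
```

drive_tool(claw=[45,45,45,45,45,45,45], slide=[[0.02,0.003,0.001],[0.04,0.007,0.001],[0.059,0.0105,0.001],[0.078,0.014,0.001],[0.098,0.018,0.001],[0.098,0.018,0.001],[0.098,0.018,0.001]], yaw=[0,0,0,0,0,0,0])

```text
time: 5.58
tool_pos: [0.522, 0.0449, 0.2331]
tcp_rot: [-3.127, -0.3, -0.007]
wrist_force: [4.4, 1.3, 1.5]
width: 0.625
grip_force: 67.5
```

drive_tool(claw=[45,45,45,45,45,45], slide=[[0.02,0.004,0],[0.04,0.0075,0],[0.059,0.0115,0],[0.078,0.015,0],[0.078,0.015,0],[0.078,0.015,0]], yaw=[0,0,0,0,0,0])

```text
time: 6.08
tool_pos: [0.5597, 0.0522, 0.2331]
tcp_rot: [3.127, 0.3, 0.001]
wrist_force: [-2.9, -0.8, 7.1]
width: 0.626
grip_force: 68.2
```

drive_tool(claw=[45,45,45,45,45,45], slide=[[0.015,0.003,0],[0.03,0.006,0],[0.045,0.009,0],[0.06,0.0115,0],[0.06,0.0115,0],[0.06,0.0115,0]], yaw=[0,0,0,0,0,0])

```text
time: 6.58
tool_pos: [0.5912, 0.0581, 0.2333]
tcp_rot: [-3.127, -0.299, -0.01]
wrist_force: [5.2, 1.1, 2.4]
width: 0.627
grip_force: 67.4
```

drive_tool(claw=[45,45,45,45,45], slide=[[0.005,0.001,0],[0.01,0.002,0],[0.012,0.0023,0],[0.012,0.0023,0],[0.012,0.0023,0]], yaw=[0,0,0,0,0])

```text
time: 7.0
tool_pos: [0.5946, 0.0588, 0.2331]
tcp_rot: [3.127, 0.3, -0.004]
wrist_force: [-5.2, -0.8, 12.7]
width: 0.622
grip_force: 68.7
```

drive_tool(claw=[45,45,45,45], slide=[[0.003,0.0006,0],[0.004,0.0008,0],[0.004,0.0008,0],[0.004,0.0008,0]], yaw=[0,0,0,0])

```text
time: 7.33
tool_pos: [0.5963, 0.0592, 0.2332]
tcp_rot: [3.127, 0.3, -0.005]
wrist_force: [-6.9, -1.1, 14.2]
width: 0.624
grip_force: 68.7
```

drive_tool(claw=[45,45,45,45], slide=[[0.002,0.0004,0],[0.004,0.0008,0],[0.004,0.0008,0],[0.004,0.0008,0]], yaw=[0,0,0,0])

```text
time: 7.67
tool_pos: [0.598, 0.0595, 0.2332]
tcp_rot: [3.127, 0.3, -0.006]
wrist_force: [-8.5, -2.2, 15.3]
width: 0.625
grip_force: 69.0
```

drive_tool(claw=[45,45,45,45], slide=[[0.002,0.0004,0],[0.004,0.0008,0],[0.004,0.0008,0],[0.004,0.0008,0]], yaw=[0,0,0,0])

```text
time: 8.0
tool_pos: [0.5989, 0.0597, 0.2334]
tcp_rot: [3.126, 0.3, -0.012]
wrist_force: [-14.0, -2.5, 20.8]
width: 0.625
grip_force: 69.5
```

drive_tool(claw=[45,45,45,45], slide=[[0.002,0.0004,0],[0.004,0.0008,0],[0.004,0.0008,0],[0.004,0.0008,0]], yaw=[0,0,0,0])

```text
time: 8.33
tool_pos: [0.6003, 0.06, 0.2335]
tcp_rot: [3.126, 0.3, -0.016]
wrist_force: [-17.8, -3.4, 23.3]
width: 0.624
grip_force: 69.8
```

drive_tool(claw=[70,70,70,70,70], slide=[[0,0,0],[0,0,0],[0,0,0],[0,0,0],[0,0,0]], yaw=[0,0,0,0,0])

```text
time: 8.75
tool_pos: [0.603, 0.0607, 0.231]
tcp_rot: [-3.127, -0.3, 0.003]
wrist_force: [-0.5, 0.3, 0.9]
width: 0.818
grip_force: 0.0
```

drive_tool(claw=[75,75,75,75,75,75,75,75], slide=[[0,0,0.06],[0,0,0.14],[0,0,0.2],[-0.15,0.2,0.2],[-0.3,0.4,0.2],[-0.4,0.5,0.2],[-0.4,0.5,0.2],[-0.4,0.5,0.2]], yaw=[0,0,0,0,0,0,0,0])

```text
time: 9.42
tool_pos: [0.4729, 0.2251, 0.3316]
tcp_rot: [-3.127, -0.298, 0.001]
wrist_force: [0.8, 0.2, -0.8]
width: 0.878
grip_force: 0.0
```

```bash
python3 - <<'E'
from h import *
s=bot.read_state();print(s['tool_pos'],s['tcp_rot'],s['q']); cam('side','side3');cam('top','top3')
a=cv2.imread('pics/side3.png')[200:320,180:380];b=cv2.imread('pics/top3.png')[130:250,210:410]
cv2.imwrite('pics/c3.png',cv2.resize(np.hstack([a,b]),None,fx=2,fy=2,interpolation=cv2.INTER_CUBIC))
E
```

```text
[0.47286494 0.2250926  0.33164267] [-3.12736130e+00 -2.98279432e-01  5.59786384e-04] [3.96667890e-01 3.69494432e-02 2.00352057e+00 1.60400315e-04
 1.10145136e+00 1.77721223e+00]
```

View pics/c3.png

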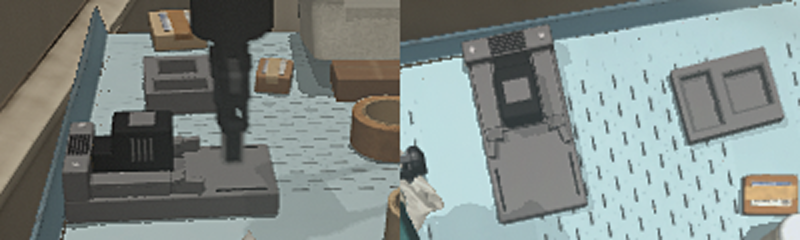

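The pack sits in the channel with its nose at the stop. I check its position numerically against the stop, in the same image.

```bash
python3 - <<'E'
from edge import *
z=W[...,2]
b=band((240,300,145,205),.092,.12);P,r=rect(b,.103);print('body',b.sum(),r,'zmed',np.median(z[b]))
s=band((235,300,130,165),.064,.085,grey&(c['color'].mean(2)>80));P2,r2=rect(s,.072);print('stop',s.sum(),r2)
u=np.array([.982,.189]);n=np.array([-.189,.982])
o=np.array([563.4,52.3])
for q in(r[0],P.mean(0)):print('body in charger',(np.array(q)-o)@u,(np.array(q)-o)@n,'expect 35,0')
t=P@u;print('extent',np.percentile(t-o@u,[1,99]),'expect -1..71')
# plane tilt
A=W[b];k=np.linalg.lstsq(np.c_[A[:,:2]@np.c_[u,n]-(A[:,:2]@np.c_[u,n]).mean(0),np.ones(len(A))],A[:,2],rcond=None)[0];print('slopes u,n,z',k)
d=load('side');Wd=world(d);m=np.zeros(z.shape,bool);m[250:285,225:290]=1;m&=(Wd[...,2]>.06)&(Wd[...,2]<.098)&(d['color'].mean(2)<75)
A=Wd[m][:,:2]*1000;print('side body u range',np.percentile((A-o)@u,[2,98]),'n',np.percentile((A-o)@n,50),m.sum())
E
```

```text
body 534 ((596.2144165039062, 57.60245895385742), (73.19447326660156, 53.66733169555664), 10.672350883483887) zmed 0.10313983492244161
stop 320 ((672.2520751953125, 73.19251251220703), (28.692934036254883, 122.3658447265625), 10.707463264465332)
body in charger 33.22592174911502 -0.9949100265502948 expect 35,0
body in charger 33.65520976255441 -0.8904770725676829 expect 35,0
extent [-1.78099711 69.27436858] expect -1..71
slopes u,n,z [0.01160085 0.00854762 0.1030902 ]
side body u range [-0.14917213 95.30313499] n 27.01903945499336 576
```

Body is within about 1.5 mm of home. For certainty I push on the rear face with closed fingers.

drive_tool(claw=[0,0,0,0,0,0,0,0], slide=[[0.102,-0.361,0],[0.102,-0.361,0],[0.102,-0.361,0],[0.102,-0.361,0],[0.102,-0.361,0],[0.102,-0.361,-0.07],[0.102,-0.361,-0.14],[0.102,-0.361,-0.19]], yaw=[0,0,0,0,0,0,0,0])

```text
time: 10.18
tool_pos: [0.525, 0.042, 0.2346]
tcp_rot: [3.127, 0.296, -0.002]
wrist_force: [-0.5, 0.1, -1.8]
width: 0.002
grip_force: 0.0
```

drive_tool(claw=[0,0,0,0,0], slide=[[0,0,0],[0.02,0.004,0],[0.04,0.0077,0],[0.04,0.0077,0],[0.04,0.0077,0]], yaw=[0,0,0,0,0])

```text
time: 10.6
tool_pos: [0.5477, 0.0478, 0.2395]
tcp_rot: [3.127, 0.3, 0.008]
wrist_force: [0.4, 0.2, 0.2]
width: 0.001
grip_force: 0.0
```

drive_tool(claw=[0,0,0,0], slide=[[0.004,0.0008,0],[0.008,0.0016,0],[0.008,0.0016,0],[0.008,0.0016,0]], yaw=[0,0,0,0])

```text
time: 10.93
tool_pos: [0.5493, 0.0484, 0.2372]
tcp_rot: [3.127, 0.3, 0.001]
wrist_force: [0.0, 0.1, 0.9]
width: 0.004
grip_force: 0.0
```

drive_tool(claw=[0,0,0,0], slide=[[0.003,0.0006,0],[0.006,0.0012,0],[0.006,0.0012,0],[0.006,0.0012,0]], yaw=[0,0,0,0])

```text
time: 11.27
tool_pos: [0.5519, 0.0488, 0.2366]
tcp_rot: [3.127, 0.3, -0.002]
wrist_force: [-1.9, -0.8, 1.1]
width: 0.001
grip_force: 0.0
```

drive_tool(claw=[0,0,0,0], slide=[[0.003,0.0006,0],[0.006,0.0012,0],[0.006,0.0012,0],[0.006,0.0012,0]], yaw=[0,0,0,0])

```text
time: 11.6
tool_pos: [0.5534, 0.0491, 0.2358]
tcp_rot: [3.127, 0.3, -0.01]
wrist_force: [-6.9, -3.1, 2.6]
width: -0.0
grip_force: 0.0
```

drive_tool(claw=[0,0,0,0], slide=[[0.003,0.0006,0],[0.005,0.001,0],[0.005,0.001,0],[0.005,0.001,0]], yaw=[0,0,0,0])

```text
time: 11.93
tool_pos: [0.5541, 0.0494, 0.235]
tcp_rot: [3.127, 0.3, -0.019]
wrist_force: [-14.5, -3.3, 6.3]
width: -0.002
grip_force: 0.0
```

drive_tool(claw=[0,0,0,0], slide=[[0.003,0.0006,0],[0.004,0.0008,0],[0.004,0.0008,0],[0.004,0.0008,0]], yaw=[0,0,0,0])

```text
time: 12.27
tool_pos: [0.5547, 0.0494, 0.2346]
tcp_rot: [3.126, 0.3, -0.026]
wrist_force: [-19.5, -4.6, 10.7]
width: -0.0
grip_force: 0.0
```

drive_tool(claw=[0,0,0,60,75,75,75,75], slide=[[-0.03,-0.006,0],[-0.07,-0.013,0.02],[-0.1,-0.02,0.1],[-0.12,0,0.18],[-0.2,0.1,0.2],[-0.3,0.3,0.2],[-0.43,0.52,0.2],[-0.43,0.52,0.2]], yaw=[0,0,0,-0.03,-0.063,-0.063,-0.063,-0.063])

```text
time: 12.93
tool_pos: [0.4126, 0.1919, 0.3362]
tcp_rot: [-3.14, 0.013, -0.005]
wrist_force: [0.7, 1.2, -0.8]
width: 0.71
grip_force: 0.0
```

drive_tool(claw=[75,75,75,75], slide=[[0,0,0],[0,0,0],[0,0,0],[0,0,0]], yaw=[0,0,0,0])

```text
time: 13.27
tool_pos: [0.4139, 0.1901, 0.335]
tcp_rot: [3.141, -0.012, 0.001]
wrist_force: [-0.7, -0.1, -0.4]
width: 0.884
grip_force: 0.0
```

drive_tool(claw=[75,75,75,75,75,75,75,75], slide=[[-0.149,0.24,0],[-0.149,0.24,0],[-0.149,0.24,0],[-0.149,0.24,0],[-0.149,0.24,-0.05],[-0.149,0.24,-0.08],[-0.149,0.24,-0.08],[-0.149,0.24,-0.08]], yaw=[0,0,0,0,0,0,0,0])

```text
time: 13.93
tool_pos: [0.3393, 0.3096, 0.2941]
tcp_rot: [3.14, -0.015, -0.003]
wrist_force: [-0.6, -0.5, 0.2]
width: 0.88
grip_force: 0.0
```

```bash
python3 - <<'E'
from h import *
s=bot.read_state();print(s['tool_pos'],s['tcp_rot']); cam('side','side4')
cv2.imwrite('pics/c4.png',cv2.resize(cv2.imread('pics/side4.png')[240:400,220:460],None,fx=2.5,fy=2.5,interpolation=cv2.INTER_CUBIC))
E
```

```text
[0.33931908 0.30963707 0.29405428] [ 3.13971950e+00 -1.45060378e-02 -3.13759118e-03]
```

View pics/c4.png

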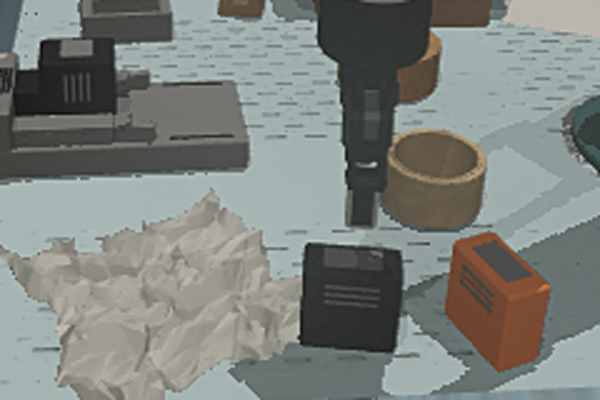

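The gripper stands above the slim pack (crop 352,295), clear of the orange one and of the rings. Next I descend and grip.

drive_tool(claw=[75,75,75,75,75,30,30,30], slide=[[0,0,-0.08],[0,0,-0.15],[0,0,-0.174],[0,0,-0.174],[0,0,-0.174],[0,0,-0.174],[0,0,-0.174],[0,0,-0.174]], yaw=[0,0,0,0,0,0,0,0], newtons=50)

```text
time: 14.65
tool_pos: [0.3397, 0.3114, 0.2099]
tcp_rot: [-3.139, 0.011, -0.005]
wrist_force: [-0.2, -0.2, 0.2]
width: 0.459
grip_force: 0.0
```

drive_tool(claw=[30,30,30,30,30,30], slide=[[0,0,0],[0,0,0],[0,0,0],[0,0,0],[0,0,0],[0,0,0]], yaw=[0,0,0,0,0,0])

```text
time: 15.15
tool_pos: [0.3398, 0.3116, 0.21]
tcp_rot: [-3.139, 0.011, -0.005]
wrist_force: [0.0, -0.0, 6.8]
width: 0.44
grip_force: 51.3
```

drive_tool(claw=[30,30,30,30,30,30,30,30], slide=[[0,0,0.08],[0,0,0.16],[0,0,0.24],[0.25,-0.5,0.24],[0.25,-0.5,0.24],[0.25,-0.5,0.24],[0.25,-0.5,0.24],[0.25,-0.5,0.24]], yaw=[0,0,0,0,0.02,0.04,0.06,0.078])

```text
time: 15.82
tool_pos: [0.4318, 0.1228, 0.3283]
tcp_rot: [-3.118, -0.38, -0.001]
wrist_force: [1.1, 0.9, -2.0]
width: 0.436
grip_force: 51.7
```

drive_tool(claw=[30,30,30,30,30,30,30,30], slide=[[0.328,-0.633,0],[0.328,-0.633,0],[0.328,-0.633,0],[0.328,-0.633,0],[0.328,-0.633,0],[0.328,-0.633,0],[0.328,-0.633,0],[0.328,-0.633,0]], yaw=[0,0,0,0,0,0,0,0])

```text
time: 16.48
tool_pos: [0.5854, -0.1735, 0.3277]
tcp_rot: [-3.119, -0.373, 0.001]
wrist_force: [0.8, 0.4, -2.0]
width: 0.44
grip_force: 51.6
```

drive_tool(claw=[30,30,30,30,30,30], slide=[[0.02,-0.04,0],[0.02,-0.04,0],[0.02,-0.04,0],[0.02,-0.04,0],[0.02,-0.04,0],[0.02,-0.04,0]], yaw=[0,0,0,0,0,0])

```text
time: 16.98
tool_pos: [0.5947, -0.1902, 0.3279]
tcp_rot: [-3.119, -0.375, 0.001]
wrist_force: [-0.4, -0.1, -2.5]
width: 0.439
grip_force: 51.5
```

drive_tool(claw=[30,30,30,30,30,30], slide=[[0.003,-0.008,-0.05],[0.003,-0.008,-0.1],[0.003,-0.008,-0.136],[0.003,-0.008,-0.136],[0.003,-0.008,-0.136],[0.003,-0.008,-0.136]], yaw=[0,0,0,0,0,0])

```text
time: 17.48
tool_pos: [0.5972, -0.1951, 0.2613]
tcp_rot: [3.118, 0.374, 0.002]
wrist_force: [0.3, -1.2, -1.7]
width: 0.435
grip_force: 51.5
```

```bash
python3 - <<'E'
from h import *
s=bot.read_state();print(s['tool_pos'],s['tcp_rot']); cam('side','side5');cam('top','top5')
a=cv2.imread('pics/side5.png')[150:290,200:400];b=cv2.imread('pics/top5.png')[130:270,270:470]
cv2.imwrite('pics/c5.png',cv2.resize(np.hstack([a,b]),None,fx=2,fy=2,interpolation=cv2.INTER_CUBIC))
E
```

```text
[ 0.59719544 -0.1951095   0.26128181] [3.11844134e+00 3.74436077e-01 2.35526675e-03]
```

View pics/c5.png

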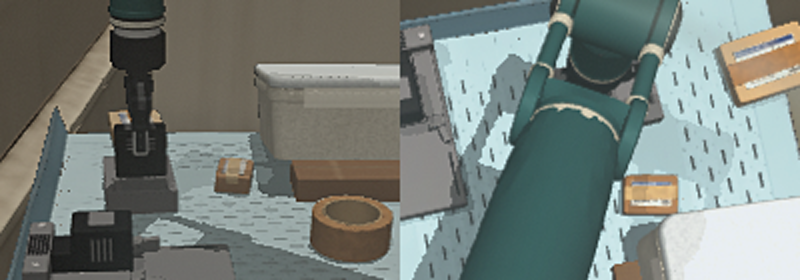

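drive_tool(claw=[30,30,30,30,30], slide=[[-0.002,0.0014,0],[-0.002,0.0014,-0.02],[-0.002,0.0014,-0.036],[-0.002,0.0014,-0.044],[-0.002,0.0014,-0.044]], yaw=[0,0,0,0,0])

```text
time: 18.0
tool_pos: [0.5967, -0.1948, 0.2442]
tcp_rot: [3.119, 0.372, 0.003]
wrist_force: [-12.7, 7.0, 32.5]
width: 0.438
grip_force: 56.1
```

drive_tool(claw=[30,30], slide=[[0,0,0],[0,0,0]], yaw=[0,0])

```text
time: 18.17
tool_pos: [0.5966, -0.1948, 0.2442]
tcp_rot: [3.119, 0.372, 0.004]
wrist_force: [-11.8, 6.5, 31.9]
width: 0.444
grip_force: 56.1
```

drive_tool(claw=[30,30,30,30,30,30,30], slide=[[0,0,0.012],[-0.005,0.003,0.012],[-0.005,0.003,0.012],[-0.005,0.003,0.004],[-0.005,0.003,-0.002],[-0.005,0.003,-0.002],[-0.005,0.003,-0.002]], yaw=[0,0,0,0,0,0,0])

```text
time: 18.75
tool_pos: [0.5964, -0.1932, 0.2409]
tcp_rot: [3.118, 0.371, 0.015]
wrist_force: [3.6, 4.7, 14.7]
width: 0.437
grip_force: 55.3
```

drive_tool(claw=[30,30,30,30], slide=[[0,0.002,0.002],[0,0.002,0],[0,0.002,-0.004],[0,0.002,-0.004]], yaw=[0,0,0,0])

```text
time: 19.08
tool_pos: [0.5971, -0.1926, 0.2399]
tcp_rot: [3.116, 0.372, 0.018]
wrist_force: [5.2, 4.2, 16.7]
width: 0.44
grip_force: 56.1
```

drive_tool(claw=[30,30,30,30,30], slide=[[0.003,0.002,0.006],[0.003,0.002,0.004],[0.003,0.002,0],[0.003,0.002,-0.006],[0.003,0.002,-0.006]], yaw=[0,0,0,0,0])

```text
time: 19.5
tool_pos: [0.5987, -0.1912, 0.2368]
tcp_rot: [3.117, 0.371, 0.018]
wrist_force: [5.7, 5.1, 18.3]
width: 0.44
grip_force: 57.3
```

drive_tool(claw=[30,30,30,30,30], slide=[[0.003,0.003,0.006],[0.003,0.003,0.002],[0.003,0.003,-0.004],[0.003,0.003,-0.008],[0.003,0.003,-0.008]], yaw=[0,0,0,0,0])

```text
time: 19.92
tool_pos: [0.6006, -0.1895, 0.2329]
tcp_rot: [3.118, 0.371, 0.02]
wrist_force: [7.6, 7.7, 18.6]
width: 0.438
grip_force: 58.2
```

```bash
python3 - <<'E'
from h import *
from scipy.spatial.transform import Rotation as Ro
s=bot.read_state();print(s['wrist_force'],s['torque'],Ro.from_rotvec(s['tcp_rot']).as_matrix().round(4).tolist()); c=cam('side','side6')
W=world(c);m=np.zeros(W.shape[:2],bool);m[195:240,245:300]=1
m&=(c['color'].mean(2)<60)&(W[...,2]>.04)&(W[...,2]<.09)
Q=W[m];f=Q[abs(Q[:,1]-np.median(Q[:,1]))<.012]
print(len(Q),np.median(Q,0),np.percentile(f[:,0],[3,97]),np.percentile(Q[:,2],[2,98]))
cv2.imwrite('pics/c6.png',cv2.resize(cv2.imread('pics/side6.png')[170:260,220:320],None,fx=6,fy=6,interpolation=cv2.INTER_CUBIC))
E
```

```text
[ 7.60546639  7.68417752 18.61917223] [ 1.13451452 -0.70253486 -0.20987468] [[0.9721, 0.2344, 0.0129], [0.2344, -0.9721, -0.0004], [0.0125, 0.0034, -0.9999]]
276 [ 0.5890211  -0.17199191  0.07078697] [0.55822139 0.62913052] [0.05089426 0.08908972]
```

View pics/c6.png

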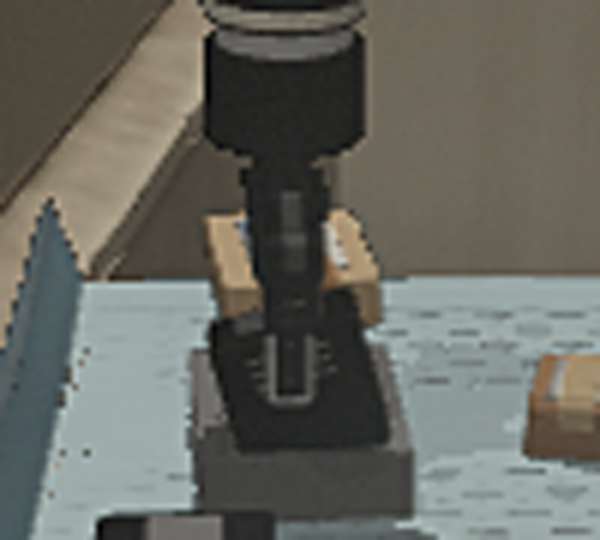

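The crop shows the slim pack pitched in the grip: its +x side dropped into the mouth and its −x side hung up on the rim. I lift it out, stand it flat on free table to right it, then measure and grip again.

drive_tool(claw=[30,30,30,30,30,30,30,30], slide=[[0,0,0.05],[0,0,0.12],[0,0,0.16],[-0.07,0.07,0.16],[-0.14,0.14,0.16],[-0.22,0.2,0.16],[-0.22,0.2,0.16],[-0.22,0.2,0.16]], yaw=[0,0,0,0,0,0,0,0])

```text
time: 20.63
tool_pos: [0.4806, -0.0871, 0.3039]
tcp_rot: [-3.115, -0.375, 0.016]
wrist_force: [-0.1, -0.2, -2.0]
width: 0.435
grip_force: 55.8
```

drive_tool(claw=[30,30,30,30,30], slide=[[0,0,-0.07],[0,0,-0.12],[0,0,-0.16],[0,0,-0.16],[0,0,-0.16]], yaw=[0,0,0,0,0])

```text
time: 21.05
tool_pos: [0.4848, -0.0898, 0.2254]
tcp_rot: [-3.117, -0.373, 0.009]
wrist_force: [0.5, 0.2, -2.3]
width: 0.442
grip_force: 55.7
```

drive_tool(claw=[30,30,30,30,30], slide=[[0,0,-0.01],[0,0,-0.018],[0,0,-0.022],[0,0,-0.026],[0,0,-0.026]], yaw=[0,0,0,0,0], newtons=20)

```text
time: 21.47
tool_pos: [0.4864, -0.09, 0.2153]
tcp_rot: [3.119, 0.373, 0.001]
wrist_force: [0.3, -0.4, -2.9]
width: 0.44
grip_force: 55.7
```

```bash
python3 - <<'E'
from h import *
c=cam('side','side7')
W=world(c);v,u=np.nonzero((c['color'].mean(2)<60)&(abs(W[...,0]-.49)<.08)&(abs(W[...,1]+.08)<.05)&(W[...,2]<.085)&(W[...,2]>.0))
Q=W[v,u];print(len(Q),Q.min(0).round(3),Q.max(0).round(3))
for a in np.arange(.44,.54,.012):
    k=abs(Q[:,0]-a)<.006
    if k.sum()>3: print(round(a,3),Q[k,2].min().round(4),Q[k,2].max().round(4))
E
```

```text
575 [ 0.437 -0.11   0.002] [ 0.523 -0.054  0.085]
0.44 0.0178 0.0638
0.452 0.0159 0.0837
0.464 0.0016 0.0846
0.476 0.0108 0.0839
0.488 0.008 0.0824
0.5 0.0087 0.0809
0.512 0.0178 0.0757
0.524 0.0674 0.0732
```

drive_tool(claw=[30,30,30,30,30], slide=[[0,0,-0.004],[0,0,-0.008],[0,0,-0.01],[0,0,-0.01],[0,0,-0.01]], yaw=[0,0,0,0,0])

```text
time: 21.93
tool_pos: [0.4869, -0.09, 0.2147]
tcp_rot: [3.119, 0.374, -0.0]
wrist_force: [-14.8, 2.5, 31.3]
width: 0.437
grip_force: 60.1
```

drive_tool(claw=[30,45,55,65,75,75,75], slide=[[0,0,0.008],[0,0,0.008],[0,0,0.008],[0,0,0.008],[0,0,0.008],[0,0,0.008],[0,0,0.008]], yaw=[0,0,0,0,0,0,0])

```text
time: 22.52
tool_pos: [0.4861, -0.0899, 0.2136]
tcp_rot: [-3.119, -0.373, 0.001]
wrist_force: [0.0, 0.3, -0.1]
width: 0.879
grip_force: 0.0
```

drive_tool(claw=[75,75,75,75,75,75,75,75], slide=[[0,0,0.08],[0,0,0.16],[0,0,0.2],[-0.1,-0.2,0.2],[-0.1,-0.4,0.2],[-0.1,-0.5,0.2],[-0.1,-0.5,0.2],[-0.1,-0.5,0.2]], yaw=[0,0,0,0,0,0,0,0])

```text
time: 23.18
tool_pos: [0.4421, -0.2935, 0.3141]
tcp_rot: [3.119, 0.374, 0.001]
wrist_force: [0.7, 0.5, -0.0]
width: 0.876
grip_force: 0.0
```

```bash
cat > slim.py <<'E'
from h import *
c=cam('top','t_%d'%np.random.randint(1e6));W=world(c);z=W[...,2]
s=bot.read_state();print('tcp',s['tool_pos'],s['tcp_rot'])
def near(W,col,lo,hi): return (abs(W[...,0]-.49)<.08)&(abs(W[...,1]+.09)<.06)&(W[...,2]>lo)&(W[...,2]<hi)&(col.mean(2)<110)
m=near(W,c['color'],.06,.09);v,u=np.nonzero(m)
P=ray(c,np.stack([u,v],1),.072)[:,:2]*1000;r=cv2.minAreaRect(P.astype(np.float32));print('top',m.sum(),r,P.mean(0),'z',np.median(z[m]))
d=cam('side','s_%d'%np.random.randint(1e6));Wd=world(d);m=near(Wd,d['color'],.015,.066);Q=Wd[m]
f=Q[abs(Q[:,1]-np.median(Q[:,1])-(Q[:,0]-np.median(Q[:,0]))*.24)<.008]*1000
k=np.polyfit(f[:,0],f[:,1],1);a=np.arctan(k[0]);x0,x1=np.percentile(f[:,0],[1.5,98.5]);xm=(x0+x1)/2
print('side',len(f),'ang',np.degrees(a),'xr',x0,x1,'centre',xm+19*np.sin(a),np.polyval(k,xm)-19*np.cos(a))
E
python3 slim.py
```

```text
tcp [ 0.44158614 -0.29986898  0.31463157] [3.11285222e+00 3.68989665e-01 2.98794325e-04]
top 263 ((470.4237976074219, -94.5523452758789), (74.4658432006836, 38.53789520263672), 13.176271438598633) [469.78613502 -94.34250993] z 0.0721022082194327
side 459 ang 12.211397687944366 xr 432.30008306361646 503.94717019491924 centre 472.14249193964724 -93.56674984502865
```

```bash
python3 - <<'E'
from h import *
u=np.array([.972,.235]);n=np.array([-.235,.972]);R=np.c_[u,n]
for f in('top','side'):
    c=load(f) 
    W=world(c);D=cv2.medianBlur(np.nan_to_num(W[...,2]).astype(np.float32),3)
    t=(W[...,:2]*1000-[604.4,-229])@R
    m=(abs(t[...,0])<75)&(abs(t[...,1])<85)&(D>.027)&(D<.05)&(c['color'].mean(2)<170)&(abs(c['color'][...,0].astype(int)-c['color'][...,2])<25)
    v,uu=np.nonzero(m);P=(ray(c,np.stack([uu,v],1),.035)[:,:2]*1000-[604.4,-229])@R
    print(f,m.sum(),'u',np.percentile(P[:,0],[.5,2,98,99.5]).round(1),'n',np.percentile(P[:,1],[.5,2,98,99.5]).round(1))
    hull=np.zeros(m.shape,np.uint8);cv2.fillConvexPoly(hull,cv2.convexHull(cv2.findNonZero(m.astype(np.uint8))),1)
    h=(cv2.erode(hull,np.ones((3,3)))>0)&(D<.027)
    k,l,st,ce=cv2.connectedComponentsWithStats(h.astype(np.uint8))
    for i in range(1,k):
        if st[i,4]>40:
            v,uu=np.nonzero(l==i);P=(ray(c,np.stack([uu,v],1),.035)[:,:2]*1000-[604.4,-229])@R
            print('  hole',st[i,4],'u',np.percentile(P[:,0],[2,98]).round(1),'n',np.percentile(P[:,1],[2,98]).round(1),'mean',P.mean(0).round(1))
E
```

```text
top 1043 u [-52.4 -51.3  51.4  52.4] n [-68.4 -67.2  67.   68.2]
  hole 376 u [-26.1  26.2] n [-55.7  -3.2] mean [  0.1 -29.5]
  hole 398 u [-37.   36.6] n [17.6 56.8] mean [-0.3 37.1]
side 552 u [-51.9 -50.4  50.3  51.4] n [-69.4 -68.   83.5  85. ]
  hole 87 u [-23.9  26.1] n [-39.6  -1.5] mean [  0.7 -19.3]
  hole 93 u [-34.5  36.3] n [34.9 58.7] mean [ 0.2 47.1]
```

drive_tool(claw=[75,75,75,75,75,75,75,75], slide=[[0.058,0.413,0],[0.058,0.413,0],[0.058,0.413,0],[0.058,0.413,0],[0.058,0.413,0],[0.058,0.413,-0.05],[0.058,0.413,-0.08],[0.058,0.413,-0.08]], yaw=[0,0,0,0,0,0,0,0])

```text
time: 23.95
tool_pos: [0.4699, -0.0831, 0.2706]
tcp_rot: [-3.116, -0.378, 0.01]
wrist_force: [0.2, -0.3, -0.7]
width: 0.879
grip_force: 0.0
```

drive_tool(claw=[75,75,75], slide=[[0,0,0],[0,0,0],[0,0,0]], yaw=[0,0,0])

```text
time: 24.2
tool_pos: [0.4723, -0.0859, 0.2751]
tcp_rot: [3.119, 0.372, 0.003]
wrist_force: [0.0, -0.1, -0.2]
width: 0.88
grip_force: 0.0
```

drive_tool(claw=[75,75,75,75,75,75], slide=[[-0.003,-0.015,0],[-0.003,-0.015,-0.04],[-0.003,-0.015,-0.09],[-0.003,-0.015,-0.13],[-0.003,-0.015,-0.13],[-0.003,-0.015,-0.13]], yaw=[0,0,0,0,0,0])

```text
time: 24.7
tool_pos: [0.4698, -0.0936, 0.2086]
tcp_rot: [-3.119, -0.371, 0.003]
wrist_force: [0.1, 0.3, -0.7]
width: 0.877
grip_force: 0.0
```

drive_tool(claw=[75,75], slide=[[0,0,0],[0,0,0]], yaw=[0,0])

```text
time: 24.87
tool_pos: [0.4713, -0.0935, 0.2108]
tcp_rot: [3.118, 0.372, 0.005]
wrist_force: [0.4, 0.2, -0.4]
width: 0.877
grip_force: 0.0
```

drive_tool(claw=[30,30,30,30,30,30,30,30], slide=[[0,0,0],[0,0,0],[0,0,0],[0,0,0],[0,0,0],[0,0,0],[0,0,0.06],[0,0,0.12]], yaw=[0,0,0,0,0,0,0,0], newtons=70)

```text
time: 25.53
tool_pos: [0.4684, -0.0923, 0.2669]
tcp_rot: [-3.117, -0.373, 0.011]
wrist_force: [0.2, -0.2, -2.5]
width: 0.441
grip_force: 70.9
```

drive_tool(claw=[30,30,30,30,30,30,30,30], slide=[[0.08,-0.063,0.01],[0.16,-0.127,0.01],[0.22,-0.175,0.01],[0.249,-0.198,0.01],[0.249,-0.198,0.01],[0.249,-0.198,0.01],[0.249,-0.198,0.01],[0.249,-0.198,0.01]], yaw=[0,0,0,0,0,0,0,0])

```text
time: 26.2
tool_pos: [0.5935, -0.191, 0.2728]
tcp_rot: [-3.118, -0.373, 0.004]
wrist_force: [0.6, 1.3, -2.1]
width: 0.438
grip_force: 71.2
```

drive_tool(claw=[30,30,30], slide=[[0,0,0],[0,0,0],[0,0,0]], yaw=[0,0,0])

```text
time: 26.45
tool_pos: [0.5943, -0.1913, 0.2742]
tcp_rot: [3.119, 0.374, 0.0]
wrist_force: [0.4, 0.8, -2.1]
width: 0.432
grip_force: 71.2
```

```bash
python3 - <<'E'
from h import *
c=cam('side','side8');W=world(c)
m=(c['color'].mean(2)<60)&(abs(W[...,0]-.596)<.06)&(abs(W[...,1]+.175)<.03)&(W[...,2]<.16)&(W[...,2]>.04)
Q=W[m];print(len(Q))
for a in np.arange(.555,.645,.01):
    k=abs(Q[:,0]-a)<.005
    if k.sum()>3: print(round(a,3),np.percentile(Q[k,2],[3,97]).round(4),Q[k,1].mean().round(4))
print(np.percentile(Q[:,0],[2,98]))
cv2.imwrite('pics/c8.png',cv2.resize(cv2.imread('pics/side8.png')[150:250,220:340],None,fx=5,fy=5,interpolation=cv2.INTER_CUBIC))
E
```

```text
602
0.555 [0.0702 0.137 ] -0.1818
0.565 [0.0706 0.1384] -0.18
0.575 [0.069  0.1488] -0.1749
0.585 [0.0679 0.1565] -0.1662
0.595 [0.0687 0.136 ] -0.1693
0.605 [0.0691 0.1379] -0.17
0.615 [0.0715 0.138 ] -0.1682
0.625 [0.0701 0.1378] -0.1702
0.635 [0.0833 0.1311] -0.1913
[0.55682256 0.62751911]
```

drive_tool(claw=[30,30,30,30,30], slide=[[0.001,-0.002,-0.025],[0.001,-0.002,-0.05],[0.001,-0.002,-0.05],[0.001,-0.002,-0.05],[0.001,-0.002,-0.05]], yaw=[0,0,0,0,0])

```text
time: 26.92
tool_pos: [0.595, -0.1928, 0.2481]
tcp_rot: [-3.119, -0.373, 0.002]
wrist_force: [0.0, -0.2, -1.8]
width: 0.434
grip_force: 71.4
```

drive_tool(claw=[30,30,30,30], slide=[[0,0,-0.004],[0,0,-0.008],[0,0,-0.012],[0,0,-0.012]], yaw=[0,0,0,0])

```text
time: 27.25
tool_pos: [0.5952, -0.1929, 0.2427]
tcp_rot: [-3.119, -0.373, 0.001]
wrist_force: [0.3, -0.0, -2.3]
width: 0.433
grip_force: 71.4
```

Already lower than the first contact, with no force. I continue down.

drive_tool(claw=[30,30,30,30], slide=[[0,0,-0.004],[0,0,-0.008],[0,0,-0.012],[0,0,-0.012]], yaw=[0,0,0,0])

```text
time: 27.58
tool_pos: [0.595, -0.1928, 0.2364]
tcp_rot: [-3.119, -0.373, 0.001]
wrist_force: [-0.2, 0.0, -3.0]
width: 0.432
grip_force: 71.4
```

drive_tool(claw=[30,30,30,30], slide=[[0,0,-0.004],[0,0,-0.008],[0,0,-0.01],[0,0,-0.01]], yaw=[0,0,0,0])

```text
time: 27.92
tool_pos: [0.5951, -0.1928, 0.2315]
tcp_rot: [-3.119, -0.373, 0.001]
wrist_force: [0.5, -0.2, -2.0]
width: 0.437
grip_force: 71.4
```

drive_tool(claw=[30,30,30,30,30], slide=[[0,0,-0.006],[0,0,-0.012],[0,0,-0.017],[0,0,-0.019],[0,0,-0.019]], yaw=[0,0,0,0,0])

```text
time: 28.33
tool_pos: [0.595, -0.1928, 0.2219]
tcp_rot: [-3.119, -0.373, 0.001]
wrist_force: [-1.6, -0.8, -2.1]
width: 0.439
grip_force: 71.4
```

drive_tool(claw=[30,30,30], slide=[[0,0,-0.002],[0,0,-0.002],[0,0,-0.002]], yaw=[0,0,0])

```text
time: 28.58
tool_pos: [0.5953, -0.1929, 0.2215]
tcp_rot: [3.119, 0.373, 0.0]
wrist_force: [-0.7, 0.6, -2.6]
width: 0.437
grip_force: 71.4
```

drive_tool(claw=[30,45,60,60,60,60], slide=[[0,0,-0.001],[0,0,-0.001],[0,0,-0.001],[0,0,-0.001],[0,0,-0.001],[0,0,-0.001]], yaw=[0,0,0,0,0,0])

```text
time: 29.08
tool_pos: [0.5954, -0.193, 0.2213]
tcp_rot: [3.119, 0.373, 0.001]
wrist_force: [-1.2, 0.4, -0.6]
width: 0.7
grip_force: 0.0
```

drive_tool(claw=[60,60,60,60,60,60,60,60], slide=[[0,0,0.06],[0,0,0.14],[0,0,0.22],[0,0,0.3],[-0.1,0,0.36],[-0.2,-0.1,0.36],[-0.28,-0.2,0.36],[-0.3,-0.25,0.36]], yaw=[0,0,0,0,0,0,0,0])

```text
time: 29.75
tool_pos: [0.4715, -0.2814, 0.4013]
tcp_rot: [3.117, 0.377, 0.003]
wrist_force: [1.0, -1.0, 0.1]
width: 0.704
grip_force: 0.0
```

drive_tool(claw=[60,60,60,60], slide=[[0,0,0],[0,0,0],[0,0,0],[0,0,0]], yaw=[0,0,0,0])

```text
time: 30.08
tool_pos: [0.4734, -0.2809, 0.3995]
tcp_rot: [-3.119, -0.374, -0.0]
wrist_force: [0.4, -0.2, -0.2]
width: 0.708
grip_force: 0.0
```

```bash
python3 - <<'E'
from h import *
c=cam('top','top9');cam('side','side9');W=world(c);z=W[...,2]
def rc(ctr,lo,hi,zz,rad):
    m=(np.hypot(W[...,0]-ctr[0],W[...,1]-ctr[1])<rad)&(z>lo)&(z<hi);v,u=np.nonzero(m)
    P=ray(c,np.stack([u,v],1),zz)[:,:2]*1000;print(m.sum(),cv2.minAreaRect(P.astype(np.float32)),P.mean(0),np.median(z[m]))
    return P
rc((.595,-.193),.07,.1,.082,.06)
P=rc((.597,.058),.092,.12,.103,.06)
print('charger u,n (home 35,0):',(P.mean(0)-[563.4,52.3])@np.array([[.982,-.189],[.189,.982]]))
a=cv2.imread('pics/side9.png')[200:320,190:340];b=cv2.imread('pics/top9.png')[130:250,230:440]
cv2.imwrite('pics/c9.png',cv2.resize(np.hstack([a,b]),None,fx=2.2,fy=2.2,interpolation=cv2.INTER_CUBIC))
E
```

```text
390 ((593.9888305664062, -193.46778869628906), (75.47290802001953, 39.53245162963867), 13.339743614196777) [ 594.25941346 -193.6099449 ] 0.08210997569131373
536 ((597.7991943359375, 57.62947463989258), (72.21098327636719, 54.20124435424805), 10.672351837158203) [597.71519456  57.58016231] 0.10330055844453356
charger u,n (home 35,0): [34.69547173 -1.30045239]
```

View pics/c9.png

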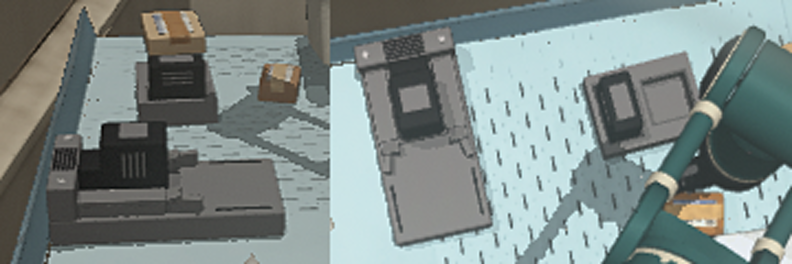

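Slim pack: top at 82 mm, so it is on the pocket floor, and it is in line. Flanged pack: at the stop within 0.3 mm, top at 103 mm. Both are released, so I hand the job in.

```bash
python3 -c "
from workcell import bot
print(bot.finish_job())"
```

```text
the job is handed in; nothing more can be done
None
```

I handed the job in at about 30 s with both packs released: the flanged pack is home against the stop (within about 1 mm) and the slim pack is upright on the floor of the long pocket. I could not see the detent itself, the verdict was not shown, and I did not re-measure the parcels, though the arm never touched them.

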